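# Ready the vacuum clamping plate: clear the offcuts, snug the taper plug, open the valve

## Robot

A 6-joint arm with a two-finger parallel gripper is mounted at the origin on the work surface. World frame = base frame: x ahead of the robot, y to its left, z up, the work surface at z = 0. Lengths are in mm, angles in rad, forces in N, time in s.
With the tool pointing down it reaches from about 350 to 975 mm from the base axis. Payload 7.1 kg.
Tool frame: the origin (TCP) lies midway between the tips of the shut fingers; the grasp point (between the pads) lies 19 mm behind it; z points along the fingers, y is the line along which they close (so a half turn about z gives the same grasp; the last joint's range is limited). The gripper opens to 88 mm and grips with 3 to 60 N. Pads are 20 mm wide; open, the fingers measure 115 mm over their backs; the gripper's body (75 mm by 178 mm) begins 61 mm behind the grasp point.
Start: joints at [1.236, 0.423, 1.63, -0, 1.089, -0.019], TCP at [194.079, 594.086, 189.875] pointing down, gripper open.
Joint ranges: [-3, 3], [-0.9, 2.11], [0.09, 2.58], [-1.31, 4.45], [0.11, 2.69], [-2.54, 2.54]. Speed limits (rad/s): [2.39, 2.39, 3.01, 3.14, 3.14, 3.14].

## Interface

Orientations are given as a rotation vector (axis times angle).
In Python, from workcell import ctrl gives the robot as it stands. The module is installed in compiled form; this text tells all that it offers.
- The arm moves only by the tool servo_tool, never from a script. Its argument "increments" is a list of rows, each a list of 7 numbers: the shift along the world's x, y, z in cm, then the turn, a rotation vector about the world's x, y, z in degrees, then the opening, from -1 (shut) to 1 (fully open). A call has 1 to 20 rows; each row is the pose to reach, as a shift and turn from the pose commanded when the call began; what a row does not reach only later rows make up. A row lasts 1/12 s, in which the tool goes at most 41.7 mm and 7.16 degrees, less where a joint would pass 70% of its speed; a pose out of reach is approached as far as the arm can. A call with a gripper value outside its range is refused whole. The fingers move at their own pace and stop on an object; the grip force is fixed at half the most. Time passes only in rows, so rows that repeat a pose let the fingers close. It gives the time, the measured TCP pose, the force, the opening and the grip force at its end, in the units of the state.
- ctrl.get_obs(): the state, without advancing time (a new reading comes with each control period).
- ctrl.get_image(name): name is "scene" or "top" or "wrist"; returns a dict with "image" (400x640x3 uint8, red, green, blue), "fx", "fy", "cx", "cy" (pixels), "extrinsics" (4x4, takes a point from camera to world coordinates); the wrist camera has in their place "tool_from_camera" (4x4, takes a point from camera to tool coordinates, whose origin is the TCP and whose axes are the flange's). Camera axes: x right, y up, looking along -z (the intrinsics and any distortion apply to the point x, -y, -z); pixel columns grow to the right and rows downward; lengths in mm; the calibration is good to about 2 mm. A picture is of the moment at which its call begins: read the wrist's pose just before it. There is no depth.
- ctrl.close_job(): hands the job in; it is judged then, once.
The state is a dict: "t": time; "qpos": joint angles; "qvel": joint speeds; "joint_torque": joint torques, N m; "ee_pos": TCP position; "orientation": TCP orientation; "ft_force": force on the tool from outside, world axes, zero at the start; "moment": the same for the moment, N m; "width": finger opening in mm; "grasp_force": force on a finger pad.
Only numpy, scipy, OpenCV 4.12 (cv2) and the standard library are available. Lean on these libraries where they do the work, as an engineer would, in place of code of your own. Each camera call takes 0.05 s, during which the arm holds its last target. There are 200 camera calls.

## Task

Get the vacuum clamping plate ready for the next workpiece: push the three wood offcuts off the plate into the scrap bin beside it, and tighten the brass taper plug clockwise by its cross bar until it goes snug (about 0.8 N m, without forcing it). Only when the plate is clear and the plug is snug, swing the red valve lever from across the line to fully open, in line with the hose, and leave the other tools on the bench where they are.

Things in the scene. Friction and masses are not known exactly. Their poses are not given: they have to be found in the camera images.
- plate_mid (a point): Centre of the top of the vacuum clamping plate: flat aluminium with fine grooves, 250 x 260 mm (x by y), fixed, 60 mm above the bench. Axes: x roughly away from the robot, y left to the bin, z up; the whole box (plate, manifold, plug, valve) is turned a little about z each time. Along its right (-y) edge: a blue manifold 50 mm high with the plug and, right of it, a flat gauge 52 mm high and the valve.
- bin: Grey open scrap bin, fixed, outside 270 x 125 x 50 mm (x, y, z), walls and floor 4 mm; origin under the middle of its floor, axes as the plate's. It stands 3 to 6 mm from the plate's left (+y) edge, its rim 10 mm below the plate's top: what is pushed straight off that edge drops in.
- offcut_a_mid (a point): Centre of a loose pale pine offcut, 34 x 50 x 26 mm (x, y, height), about 22 g, lying on the plate; its y runs within 0.3 rad of the plate's y.
- offcut_b_mid (a point): Centre (half-way up) of a loose mid-brown offcut with one corner notched out, 36 x 48 x 24 mm, about 22 g, lying on the plate, turned as offcut_a.
- offcut_c_mid (a point): Centre of a loose dark walnut offcut, 40 x 40 x 22 mm, about 22 g, lying on the plate, turned as offcut_a.
- plug_axis (a point): Brass taper-threaded plug, vertical, in the manifold's steel boss; this point is on its axis at the height of its cross bar, 103 mm above the bench. The 24 mm round head around the bar ends 11 mm above this point; the hexagon collar (39 mm over corners) begins 16 mm below it, the boss (43 mm) 45 mm below. Clockwise from above tightens. No stop and no fixed final angle; it stays where it is left.
- bar_end_1 (a point): Point on the middle line of the plug's cross bar, 65 mm from the plug's axis, near one end, 103 mm above the bench. The bar is a level round steel rod 10 mm in diameter through the plug, centred on its axis, with a 17 mm ball on each end, 171 mm over all. It may point anywhere at the start.
- bar_end_2 (a point): The same point at the other end of the bar.
- valve_axis (a point): Pivot of the brass ball valve's lever, on its vertical axis at the lever's mid height, 71 mm above the bench, right of the manifold.
- lever_end (a point): Point 75 mm from the pivot on the red lever (end at 90 mm; grip 17 mm wide, 12 mm thick), 71 mm above the bench. Shut it points across the line, towards the robot (plate's -x); open, along the line away from the plate (plate's -y): a quarter turn counter-clockwise from above. The valve body below is up to 50 mm high; the hose drops into the bench beyond it.
- valve (a joint): Turn of the red lever: 0 shut, 1.57 rad fully open against its stop; it stays where it is left and takes about 2.5 N at 60 mm.
- chisel_wide: Bystander: chisel 260 mm long with a 26 mm blade, lying left of the bin.
- chisel_narrow: Bystander: chisel 260 mm long with a 14 mm blade, lying left of the bin.
- marking_gauge: Bystander: wooden marking gauge, 200 mm beam, 74 mm high, lying just beyond the plate's far edge.
- try_square: Bystander: steel try square with a dark wooden stock, 210 x 120 mm, 18 mm high, right of the box.
- glue_bottle: Bystander: yellow glue bottle, 60 mm in diameter, 170 mm high, farther back on the left.
- bar_clamp: Bystander: green and orange bar clamp, 300 mm long, about 35 mm high, lying at the front right.
- pencil: Bystander: flat red carpenter's pencil, 176 mm long, 8 mm thick, lying on the bench between the robot and the plate.
- plug (a joint): Clockwise turn of the plug from where its taper begins to bite: negative while loose (-0.15 to -1.25 rad at the start; 0.1 N m turns it), then the torque rises by about 1 N m per rad. Snug is about 0.8 N m (14 N across the bar at 55 mm; a finger standing still may read 2 or 3 N less), reading 0.7; 0.42 to 1.15 (0.55 to 1.25 N m) is right, more is forcing it. The bar's direction at the bite differs every time.
Mind the look-alikes: they are no part of the job. Leave any purple or turquoise look-alike of the part that bears offcut_b_mid alone.

How it is judged (in metres and radians):
On the way, in this order (a step that is already met when the one before it is completed fails the run):
1. The three offcuts lie in the bin and the plug is snug, the valve still shut (x of offcut_a_mid in the frame of bin between -0.131 and 0.131 m and y of offcut_a_mid in the frame of bin between -0.0585 and 0.0585 m and z of each of offcut_a_mid, offcut_b_mid, offcut_c_mid in the frame of bin below 0.05 m and x of offcut_b_mid in the frame of bin between -0.131 and 0.131 m and y of offcut_b_mid in the frame of bin between -0.0585 and 0.0585 m and x of offcut_c_mid in the frame of bin between -0.131 and 0.131 m and y of offcut_c_mid in the frame of bin between -0.0585 and 0.0585 m and value of joint plug above 0.42 rad and value of joint valve below 0.3 rad), for 0.2 s.
2. The valve lever is fully open, in line with the hose (value of joint valve above 1.42 rad), for 0.2 s.
At the end, for the whole second after the job is handed in: All three offcuts lie at rest inside the bin, the plug is tightened to between 0.55 and 1.25 N m (0.42 to 1.15 rad past its bite), the valve lever is open (1.42 rad or more of its 1.57), and no bystander has been moved by more than 30 mm (x of offcut_a_mid in the frame of bin between -0.131 and 0.131 m and y of offcut_a_mid in the frame of bin between -0.0585 and 0.0585 m and z of each of offcut_a_mid, offcut_b_mid, offcut_c_mid in the frame of bin below 0.05 m and x of offcut_b_mid in the frame of bin between -0.131 and 0.131 m and y of offcut_b_mid in the frame of bin between -0.0585 and 0.0585 m and x of offcut_c_mid in the frame of bin between -0.131 and 0.131 m and y of offcut_c_mid in the frame of bin between -0.0585 and 0.0585 m and value of joint plug between 0.42 and 1.15 rad and value of joint valve above 1.42 rad and linear speed of each of offcut_a, offcut_b, offcut_c below 0.02 m/s and distance of each of chisel_wide, chisel_narrow, marking_gauge, try_square, glue_bottle, bar_clamp, pencil from where it was at the start of the episode below 0.03 m); the robot touches nothing.
It fails at once if The plug is forced beyond 1.25 N m (1.15 rad past its bite) (value of joint plug above 1.15 rad).
It fails at once if The valve is opened (beyond 0.4 rad) before the offcuts are in the bin and the plug is snug (value of joint valve above 0.4 rad and not ((x of offcut_a_mid in the frame of bin between -0.131 and 0.131 m and y of offcut_a_mid in the frame of bin between -0.0585 and 0.0585 m and z of each of offcut_a_mid, offcut_b_mid, offcut_c_mid in the frame of bin below 0.05 m and x of offcut_b_mid in the frame of bin between -0.131 and 0.131 m and y of offcut_b_mid in the frame of bin between -0.0585 and 0.0585 m and x of offcut_c_mid in the frame of bin between -0.131 and 0.131 m and y of offcut_c_mid in the frame of bin between -0.0585 and 0.0585 m) and value of joint plug above 0.42 rad)).
It fails at once if A bystander tool is moved by more than 30 mm (distance of any of chisel_wide, chisel_narrow, marking_gauge, try_square, glue_bottle, bar_clamp, pencil from where it was at the start of the episode above 0.03 m).
It also fails if it takes over 72 s, if anything falls off the work surface, if the arm or the gripper's body presses on something with over 40 N, if the wrist force passes 120 N, or if a joint passes its speed limit or range.

## Working session

There is one attempt and no reset: what is moved stays moved. The work goes in short steps, Python scripts to look and compute and a tool call to move; the robot and the scene stay as the last step left them, time stands still between calls to the robot, and variables do not carry over. Pictures are saved under pics/ and viewed, at most 10 in all, crops included, and the job is handed in when it is done.

Besides the shell and the picture viewer there is one more tool, called after "Request:" by a JSON object that holds its "name" and its "arguments". servo_tool: Moves the arm, as the interface text tells. Its arguments: {"type":"object","properties":{"increments":{"type":"array","items":{"type":"array","items":{"type":"number"}}}},"required":["increments"]}

```bash
mkdir -p pics; cat > h.py <<'E'
import numpy as np, cv2
from workcell import ctrl
def ray(im,u,v,z,T=None):
    T=np.array(im["extrinsics"]) if T is None else T
    d=np.array([(u-im["cx"])/im["fx"],-(v-im["cy"])/im["fy"],-1.0])
    d=T[:3,:3]@d; o=T[:3,3]
    return o+d*(z-o[2])/d[2]
def proj(im,p,T=None):
    T=np.array(im["extrinsics"]) if T is None else T
    q=np.linalg.inv(T)@np.append(p,1)
    return im["cx"]-im["fx"]*q[0]/q[2], im["cy"]+im["fy"]*q[1]/q[2]
def save(im,name): cv2.imwrite("pics/"+name,im["image"][:,:,::-1])
E
python3 - <<'E'
from h import *
import pickle
for n in ("top","scene"):
    im=ctrl.get_image(n); save(im,n+".png"); pickle.dump(im,open(n+".pkl","wb"))
    print(n,im.keys(),im["fx"],im["cx"],im["cy"]); print(np.array(im["extrinsics"]).round(3))
o=ctrl.get_obs(); print(o["t"],o["ee_pos"],o["orientation"],o["ft_force"],o["width"])
E
```

```text
top dict_keys(['image', 'fx', 'fy', 'cx', 'cy', 'extrinsics']) 453.8454234307112 319.8967642472485 191.61488551348518
[[-4.000000e-03  9.850000e-01 -1.720000e-01  3.337890e+02]
 [-1.000000e+00 -4.000000e-03  0.000000e+00  4.340800e+01]
 [-1.000000e-03  1.720000e-01  9.850000e-01  1.400792e+03]
 [ 0.000000e+00  0.000000e+00  0.000000e+00  1.000000e+00]]
scene dict_keys(['image', 'fx', 'fy', 'cx', 'cy', 'extrinsics']) 379.9798150977515 320.23093641852995 199.66385884902243
[[ 4.070000e-01 -6.020000e-01  6.870000e-01  1.489786e+03]
 [ 9.130000e-01  2.580000e-01 -3.150000e-01 -3.749670e+02]
 [ 1.200000e-02  7.560000e-01  6.550000e-01  9.895190e+02]
 [ 0.000000e+00  0.000000e+00  0.000000e+00  1.000000e+00]]
0.1 [193.88422055 593.59509808 189.17228501] [-4.93855334e-01 -3.10230577e+00  2.17298504e-03] [-0.54704732  0.40395955  0.68015733] 88.32661787802378
```

View pics/top.png

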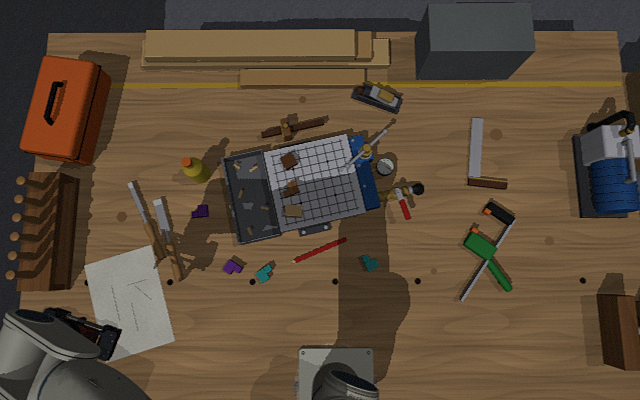

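View pics/scene.png

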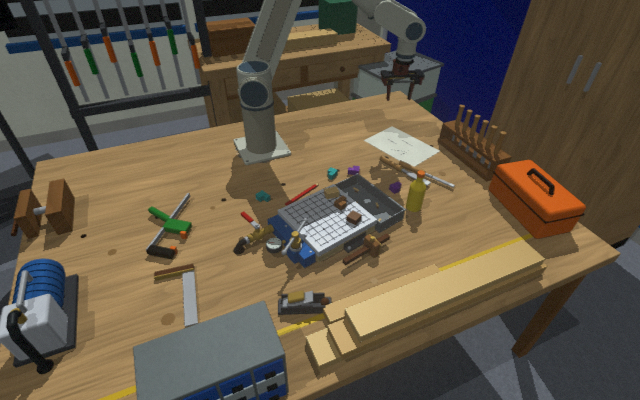

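The top view shows three offcuts on the plate at about (289,160), (290,188) and (293,211). The plug is at about (367,150) and the red lever at (405,208). The purple and turquoise pieces at (200,211), (233,266), (265,271) and (370,263) lie on the bench. Next, one enlarged crop to confirm which is which.

```bash
python3 - <<'E'
from h import *
i=cv2.imread("pics/top.png")[110:250,215:435]
i=cv2.resize(i,None,fx=3.6,fy=3.6,interpolation=cv2.INTER_CUBIC)
cv2.imwrite("pics/topcrop.png",cv2.convertScaleAbs(i,alpha=1.5))
E
```

```text
(no output)
```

View pics/topcrop.png

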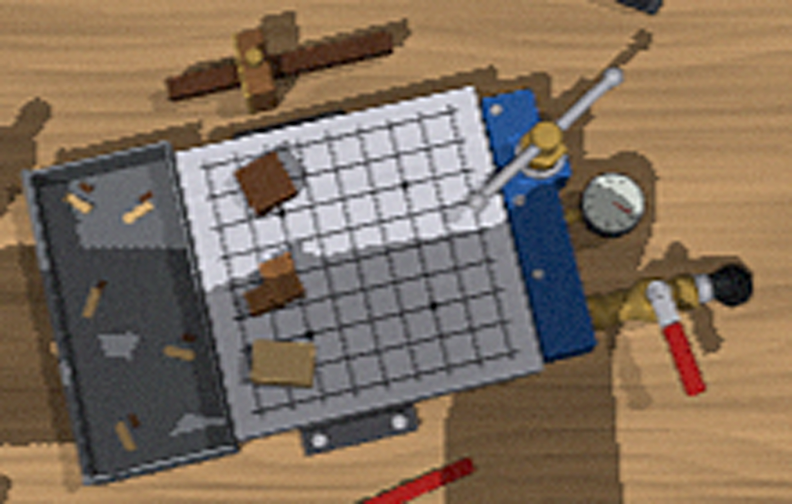

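The crop shows dark walnut C at (267,182), notched mid-brown B at (275,283) and pale A at (283,362), all on the plate. B is the brown notched piece; the purple and turquoise ones are all on the bench, so they aren't it. The bar's balls are at (613,77) and (472,210), the plug head at (543,146), and the lever runs from (657,292) to (697,392).

```bash
python3 - <<'E'
from h import *
import pickle
im=pickle.load(open("top.pkl","rb"))
P={}
for n,u,v,z in [("TLfar-left",178,152,60),("far-right",472,90,60),("near-right",541,370,60),("near-left",240,438,60),
 ("A",283,362,86),("B",275,283,84),("C",267,182,82),("plug",543,143,114),("ball1",613,77,103),("ball2",472,210,103),
 ("piv",657,292,71),("lend",700,392,71),("binFL",24,174,50),("binNL",87,482,50),("binNR",238,450,50),("binFR",168,144,50),("gauge",612,205,52),("hose",732,284,50),("pencilR",470,465,8),("mgL",170,88,10),("mgR",392,40,20),("mgtop",256,55,74)]:
    p=ray(im,215+u/3.6,110+v/3.6,z)[:2]; P[n]=p; print(n,p.round(0))
m=(P["TLfar-left"]+P["far-right"]+P["near-right"]+P["near-left"])/4
e=(P["TLfar-left"]-P["far-right"]+P["near-left"]-P["near-right"]); a=np.arctan2(-e[0],e[1])
e2=(P["TLfar-left"]-P["near-left"]+P["far-right"]-P["near-right"]); a2=np.arctan2(e2[1],e2[0])
print("mid",m,"yaw deg",np.degrees([a,a2]),"size",np.linalg.norm(e)/2,np.linalg.norm(e2)/2)
R=np.array([[np.cos(a),-np.sin(a)],[np.sin(a),np.cos(a)]])
for n in P: print(n,"plate frame",(R.T@(P[n]-m)).round(0))
b=P["ball1"]-P["ball2"];print("bar",np.degrees(np.arctan2(b[1],b[0])),np.linalg.norm(b),(P["ball1"]+P["ball2"])/2)
E
```

```text
TLfar-left [690. 212.]
far-right [743. -38.]
near-right [503. -91.]
near-left [448. 157.]
A [507. 120.]
B [572. 127.]
C [658. 135.]
plug [682. -92.]
ball1 [ 740. -152.]
ball2 [629. -34.]
piv [ 566. -188.]
lend [ 483. -220.]
binFL [674. 343.]
binNL [413. 283.]
binNR [439. 159.]
binFR [699. 221.]
gauge [ 644. -155.]
hose [ 576. -254.]
pencilR [428. -35.]
mgL [761. 226.]
mgR [801.  30.]
mgtop [770. 145.]
mid [595.79528783  59.69134041] yaw deg [12.27993603 12.66844795] size 254.6177748278631 247.20133786576824
TLfar-left plate frame [124. 128.]
far-right plate frame [ 123. -127.]
near-right plate frame [-123. -128.]
near-left plate frame [-124.  126.]
A plate frame [-74.  78.]
B plate frame [-8. 71.]
C plate frame [77. 60.]
plug plate frame [  52. -166.]
ball1 plate frame [  96. -237.]
ball2 plate frame [ 12. -98.]
piv plate frame [ -82. -235.]
lend plate frame [-170. -249.]
binFL plate frame [136. 261.]
binNL plate frame [-131.  257.]
binNR plate frame [-132.  131.]
binFR plate frame [136. 136.]
gauge plate frame [   1. -220.]
hose plate frame [ -86. -303.]
pencilR plate frame [-184.  -57.]
mgL plate frame [197. 127.]
mgR plate frame [194. -73.]
mgtop plate frame [189.  46.]
bar -46.518667099140245 162.5817238861882 [684.54583365 -92.8463548 ]
```

Measurements are consistent: the plate comes out 255x247 mm with a yaw of 12.4°, and the bar at 163 mm between ball centres. Next I move above A's lane with the fingers nearly shut and aligned with the plate.

Request:
{"name": "servo_tool", "arguments": {"increments": [[8,-13.4,0,0,0,-15,-0.6],[16,-26.8,0,0,0,-30,-0.6],[24,-40,0,0,0,-45,-0.6],[32.6,-53.5,0,0,0,-59.6,-0.6],[32.6,-53.5,0,0,0,-59.6,-0.6],[32.6,-53.5,0,0,0,-59.6,-0.6],[32.6,-53.5,0,0,0,-59.6,-0.6],[32.6,-53.5,0,0,0,-59.6,-0.6],[32.6,-53.5,0,0,0,-59.6,-0.6],[32.6,-53.5,0,0,0,-59.6,-0.6],[32.6,-53.5,0,0,0,-59.6,-0.6],[32.6,-53.5,0,0,0,-59.6,-0.6],[32.6,-53.5,0,0,0,-59.6,-0.6],[32.6,-53.5,0,0,0,-59.6,-0.6],[32.6,-53.5,0,0,0,-59.6,-0.6],[32.6,-53.5,0,0,0,-59.6,-0.6],[32.6,-53.5,0,0,0,-59.6,-0.6],[32.6,-53.5,0,0,0,-59.6,-0.6],[32.6,-53.5,0,0,0,-59.6,-0.6]]}}

```text
t: 1.68
ee_pos: [519.1, 60.0, 189.6]
orientation: [-1.969, -2.447, 0.001]
ft_force: [-0.3, 1.4, -0.6]
width: 17.4
grasp_force: 0.0
```

Request:
{"name": "servo_tool", "arguments": {"increments": [[0,0,-4,0,0,0,-0.6],[0,0,-8,0,0,0,-0.6],[0,0,-11,0,0,0,-0.6],[0,0,-12.4,0,0,0,-0.6],[0,0,-12.4,0,0,0,-0.6],[-0.4,1.8,-12.4,0,0,0,-0.6],[-0.7,3.2,-12.4,0,0,0,-0.6],[-1.0,4.4,-12.4,0,0,0,-0.6],[-1.2,5.5,-12.4,0,0,0,-0.6],[-1.5,6.6,-12.4,0,0,0,-0.6],[-1.7,7.7,-12.4,0,0,0,-0.6],[-1.9,8.8,-12.4,0,0,0,-0.6],[-2.2,9.9,-12.4,0,0,0,-0.6],[-2.4,11,-12.4,0,0,0,-0.6],[-2.7,12.1,-12.4,0,0,0,-0.6],[-2.9,13.2,-12.4,0,0,0,-0.6],[-3.1,14.2,-12.4,0,0,0,-0.6],[-3.3,15.1,-12.4,0,0,0,-0.6],[-3.3,15.1,-12.4,0,0,0,-0.6],[-3.3,15.1,-12.4,0,0,0,-0.6]]}}

```text
t: 3.35
ee_pos: [486.9, 210.5, 65.8]
orientation: [1.969, 2.448, -0.0]
ft_force: [0.6, -0.8, 0.1]
width: 17.6
grasp_force: 0.0
```

```bash
cat > look.py <<'E'
import sys
from h import *
im=ctrl.get_image("top"); i=im["image"][110:250,215:435,::-1]
i=cv2.resize(i,None,fx=3.6,fy=3.6,interpolation=cv2.INTER_CUBIC)
cv2.imwrite("pics/"+sys.argv[1],cv2.convertScaleAbs(i,alpha=1.5))
import pickle; pickle.dump(im,open("top2.pkl","wb"))
E
python3 -c "
from h import *
o=ctrl.get_obs();print(o['ee_pos'],o['ft_force'],o['width'])"
```

```text
[486.9421559  210.5140438   65.80131048] [ 0.60275015 -0.79383322  0.0931347 ] 17.559943033312848
```

Request:
{"name": "servo_tool", "arguments": {"increments": [[0,0,3.9,0,0,0,-0.6],[2.2,-3.2,4,0,0,0,-0.6],[4.4,-6.4,4,0,0,0,-0.6],[6.6,-9.6,4,0,0,0,-0.6],[8.8,-12.8,4,0,0,0,-0.6],[9.9,-14.3,4,0,0,0,-0.6],[9.9,-14.3,4,0,0,0,-0.6],[9.9,-14.3,1,0,0,0,-0.6],[9.9,-14.3,0,0,0,0,-0.6],[9.9,-14.3,0,0,0,0,-0.6]]}}

```text
t: 4.18
ee_pos: [582.9, 67.0, 63.1]
orientation: [-1.968, -2.443, 0.007]
ft_force: [-0.8, 0.2, -0.2]
width: 17.4
grasp_force: 0.0
```

Request:
{"name": "servo_tool", "arguments": {"increments": [[-0.4,1.8,0,0,0,0,-0.6],[-0.7,3.2,0,0,0,0,-0.6],[-1.0,4.4,0,0,0,0,-0.6],[-1.2,5.5,0,0,0,0,-0.6],[-1.5,6.6,0,0,0,0,-0.6],[-1.7,7.7,0,0,0,0,-0.6],[-1.9,8.8,0,0,0,0,-0.6],[-2.2,9.9,0,0,0,0,-0.6],[-2.4,11,0,0,0,0,-0.6],[-2.7,12.1,0,0,0,0,-0.6],[-2.9,13.2,0,0,0,0,-0.6],[-3.1,14.2,0,0,0,0,-0.6],[-3.4,15.4,0,0,0,0,-0.6],[-3.4,15.4,0,0,0,0,-0.6],[-3.4,15.4,0,0,0,0,-0.6]]}}

```text
t: 5.43
ee_pos: [551.9, 221.8, 65.8]
orientation: [1.969, 2.448, -0.0]
ft_force: [-0.3, -0.6, -0.1]
width: 17.5
grasp_force: 0.0
```

Request:
{"name": "servo_tool", "arguments": {"increments": [[0,0,3.9,0,0,0,-0.6],[2.6,-3.2,4,0,0,0,-0.6],[5.2,-6.4,4,0,0,0,-0.6],[7.8,-9.6,4,0,0,0,-0.6],[10.4,-12.8,4,0,0,0,-0.6],[11.9,-14.6,4,0,0,0,-0.6],[11.9,-14.6,4,0,0,0,-0.6],[11.9,-14.6,1.5,0,0,0,-0.6],[11.9,-14.6,0.2,0,0,0,-0.6],[11.9,-14.6,0,0,0,0,-0.6]]}}

```text
t: 6.27
ee_pos: [668.1, 74.8, 62.6]
orientation: [-1.968, -2.443, 0.007]
ft_force: [-1.6, 0.5, -0.5]
width: 17.7
grasp_force: 0.0
```

Request:
{"name": "servo_tool", "arguments": {"increments": [[-0.4,1.8,0,0,0,0,-0.6],[-0.7,3.2,0,0,0,0,-0.6],[-1.0,4.4,0,0,0,0,-0.6],[-1.2,5.5,0,0,0,0,-0.6],[-1.5,6.6,0,0,0,0,-0.6],[-1.7,7.7,0,0,0,0,-0.6],[-1.9,8.8,0,0,0,0,-0.6],[-2.2,9.9,0,0,0,0,-0.6],[-2.4,11,0,0,0,0,-0.6],[-2.7,12.1,0,0,0,0,-0.6],[-2.9,13.2,0,0,0,0,-0.6],[-3.1,14.2,0,0,0,0,-0.6],[-3.4,15.4,0,0,0,0,-0.6],[-3.65,16.6,0,0,0,0,-0.6],[-3.65,16.6,0,0,0,0,-0.6],[-3.65,16.6,3,0,0,0,-0.6],[-3.65,16.6,6,0,0,0,-0.6]]}}

```text
t: 7.68
ee_pos: [632.7, 240.7, 124.3]
orientation: [-1.968, -2.445, 0.007]
ft_force: [0.7, 0.3, 0.5]
width: 17.4
grasp_force: 0.0
```

Request:
{"name": "servo_tool", "arguments": {"increments": [[0,-4,3.5,0,0,7,-0.09],[0.3,-8,3.5,0,0,14,-0.09],[0.5,-12,3.5,0,0,21,-0.09],[0.7,-16,3.5,0,0,28,-0.09],[0.9,-20,3.5,0,0,31.2,-0.09],[1.1,-24,3.5,0,0,31.2,-0.09],[1.1,-28,3.5,0,0,31.2,-0.09],[1.1,-29.5,3.5,0,0,31.2,-0.09],[1.1,-29.5,3.5,0,0,31.2,-0.09],[1.1,-29.5,3.5,0,0,31.2,-0.09]]}}

```text
t: 8.52
ee_pos: [645.5, -54.5, 160.8]
orientation: [-1.243, -2.885, -0.001]
ft_force: [-0.2, 0.2, 0.6]
width: 40.0
grasp_force: 0.0
```

```bash
python3 - <<'E'
from h import *
import pickle
from scipy.spatial.transform import Rotation as Ro
o=ctrl.get_obs(); w=ctrl.get_image("wrist"); t=ctrl.get_image("top")
T=np.eye(4);T[:3,:3]=Ro.from_rotvec(o["orientation"]).as_matrix();T[:3,3]=o["ee_pos"]
T=T@np.array(w["tool_from_camera"]); pickle.dump((w,T),open("w1.pkl","wb"))
print(o["ee_pos"],o["width"],o["qpos"])
i=cv2.resize(t["image"][110:250,215:435,::-1],(484,308)); j=cv2.resize(w["image"][:,:,::-1],(484,302))
cv2.imwrite("pics/c1.png",np.vstack([cv2.convertScaleAbs(i,alpha=1.5),cv2.convertScaleAbs(j,alpha=1.3)])[:600])
for n,p in [("axis",(683.5,-92.5,114)),("ball2",(629,-34,103)),("r55",(645.6,-52.6,103)),]:
    print(n,np.array(proj(w,p,T))*484/640+[0,308])
E
```

```text
[645.47005875 -54.47683275 160.80634393] 40.04450988803513 [-1.02779172e-01  4.88087966e-01  1.59827980e+00  4.52371307e-04
  1.05541278e+00 -8.60063845e-01]
axis [242.35222929 519.68724852]
ball2 [242.99553144 438.98941394]
r55 [242.23980949 463.86845861]
```

View pics/c1.png

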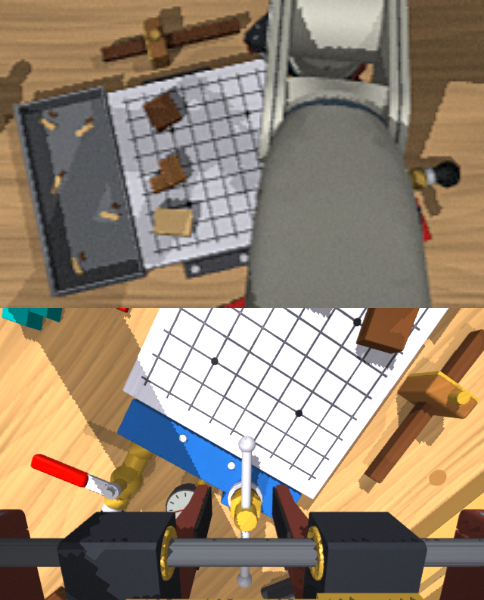

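The offcuts look unmoved in the top view: C at (162,112), B at (170,172), A at (173,222). The wrist view shows the bar running vertically from (247,443) to (243,578), centred between the fingers, and C at (390,325). I'll check the offcuts by colour and across both views.

```bash
python3 - <<'E'
from h import *
import pickle
w,T=pickle.load(open("w1.pkl","rb")); t0=pickle.load(open("top.pkl","rb"))
t=ctrl.get_image("top")
d=np.abs(t["image"].astype(int)-t0["image"].astype(int)).sum(2)[110:250,215:300]
print("diff px around offcuts", (d[35:120,55:85]>60).sum(), "bin", (d[15:130,8:50]>60).sum(), np.abs(t["image"].astype(int)-t0["image"]).mean())
for n,p in [("A",(507,120,86)),("B",(572,127,84)),("C",(658,135,82))]:
    print(n,"top",np.round(proj(t,p)),"wrist view px in composite",np.round(np.array(proj(w,p,T))*484/640+[0,308]))
for z in (60,82,100): print(z,proj(w,(743,-38,z),T),[ray(t,215+472/3.6,110+90/3.6,z).round()])
hsv=cv2.cvtColor(t["image"][135:225,278:310],cv2.COLOR_RGB2HSV)
m=((hsv[...,0]<18)&(hsv[...,1]>90)).astype(np.uint8); n,_,s,c=cv2.connectedComponentsWithStats(m)
for k in range(1,n):
    if s[k,4]>30: u,v=c[k]+[278,135]; print((u,v),s[k], ray(t,u,v,83).round())
E
```

```text
diff px around offcuts 1495 bin 836 11.062169270833333
A top [294. 211.] wrist view px in composite [264. 205.]
B top [291. 189.] wrist view px in composite [321. 261.]
C top [289. 161.] wrist view px in composite [389. 327.]
60 (np.float64(409.19382609209157), np.float64(253.30312991406737)) [array([743., -38.,  60.])]
82 (np.float64(415.5933637022083), np.float64(263.5855233190424)) [array([736., -37.,  82.])]
100 (np.float64(421.55352724171996), np.float64(273.16195680610616)) [array([731., -35., 100.])]
(np.float64(291.4573643410853), np.float64(139.22093023255815)) [  0   0  32  14 258] [724. 128.  83.]
(np.float64(288.3988764044944), np.float64(160.4494382022472)) [  2  17  17  18 178] [658. 137.  83.]
(np.float64(291.09941520467834), np.float64(188.9298245614035)) [  5  45  17  18 171] [572. 128.  83.]
```

```bash
python3 - <<'E'
from h import *
import pickle
for nm in ("top.pkl",None):
    t=pickle.load(open(nm,"rb")) if nm else ctrl.get_image("top")
    hsv=cv2.cvtColor(t["image"][150:225,278:310],cv2.COLOR_RGB2HSV)
    m=((hsv[...,0]<25)&(hsv[...,1]>70)).astype(np.uint8); n,_,s,c=cv2.connectedComponentsWithStats(m)
    for k in range(1,n):
        if s[k,4]>30:
            u,v=c[k]+[278,150]; cnt=max(cv2.findContours((_==k).astype(np.uint8),0,2)[0],key=len)
            print(nm,u.round(1),v.round(1),s[k,4],ray(t,u,v,83).round(1),cv2.minAreaRect(cnt)[2])
s=ctrl.get_image("scene"); a=cv2.imread("pics/scene.png")[165:260,225:420]
i=np.vstack([a,s["image"][165:260,225:420,::-1]]); i=cv2.resize(i,None,fx=3,fy=3,interpolation=cv2.INTER_CUBIC)
cv2.imwrite("pics/sc2.png",cv2.convertScaleAbs(i,alpha=1.5))
E
```

```text
top.pkl 288.3 160.6 181 [657.7 136.9  83. ] 60.2551155090332
top.pkl 291.0 189.0 174 [571.5 128.4  83. ] 68.19859313964844
top.pkl 293.1 210.5 207 [507.5 121.8  83. ] 4.39870548248291
None 288.5 160.4 184 [658.1 136.5  83. ] 63.43495178222656
None 291.1 188.8 173 [571.9 128.1  83. ] 69.44395446777344
None 293.3 210.5 212 [507.6 121.2  83. ] 4.39870548248291
```

View pics/sc2.png

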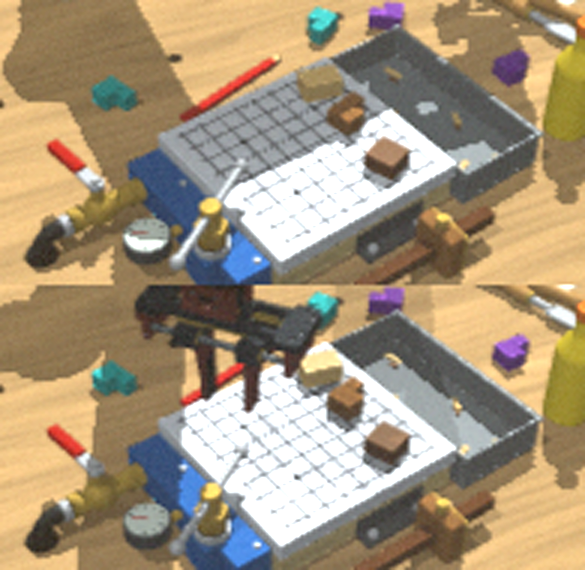

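In the scene crop (before above, now below) the three offcuts are unmoved at (320,368), (345,400) and (387,443). The fingertips hang at about (208,390) and (250,405), which seems high for where I think they are. I'll check the reported TCP against that picture.

```bash
python3 - <<'E'
from h import *
import pickle
s=pickle.load(open("scene.pkl","rb")); w,T=pickle.load(open("w1.pkl","rb"))
f=lambda p:((np.array(proj(s,p))-[225,165])*3+[0,285]).round()
ty=np.array([.725,.688,0]); c=np.array([645.5,-54.5,160.8])
print("tips expected crop px",f(c-27*ty),f(c+27*ty)); print("ball2",f((629,-34,103)),"C",f((658,136,82)))
# triangulate seen fingertip +/- : for both tips, plane z
for u,v in [(208,392),(250,406)]:
    for z in (140,160,180,200,220): print((u,v),z,ray(s,225+u/3,165+(v-285)/3,z).round())
print("tip in wrist composite, expected", [np.round(np.array(proj(w,c+k*ty,T))*484/640+[0,308]) for k in (-20,20)])
o=ctrl.get_obs(); print(o["ee_pos"],o["orientation"],o["ft_force"],o["moment"])
E
```

```text
tips expected crop px [206. 416.] [252. 429.]
ball2 [241. 446.] C [386. 435.]
(208, 392) 140 [568. -49. 140.]
(208, 392) 160 [589. -57. 160.]
(208, 392) 180 [611. -65. 180.]
(208, 392) 200 [633. -72. 200.]
(208, 392) 220 [655. -80. 220.]
(250, 406) 140 [609. -15. 140.]
(250, 406) 160 [629. -23. 160.]
(250, 406) 180 [650. -32. 180.]
(250, 406) 200 [671. -40. 200.]
(250, 406) 220 [692. -49. 220.]
tip in wrist composite, expected [array([215., 485.]), array([266., 485.])]
[645.62452329 -52.18909777 160.84902176] [-1.23685468e+00 -2.88768823e+00 -1.98320861e-04] [-0.78110138 -0.08756493  0.01839056] [-0.05504388  0.09063656  0.01207674]
```

If the reported x and y are right, the tips sit about 32 mm higher than the reported TCP, which would explain the sweeps passing over the blocks. I'll check by touching a free spot on the plate gently.

Request:
{"name": "servo_tool", "arguments": {"increments": [[-2,3.5,-1,0,0,-7,-0.6],[-4.3,7,-4,0,0,-14,-0.6],[-4.3,8.4,-8,0,0,-21,-0.6],[-4.3,8.4,-8.9,0,0,-28,-0.6],[-4.3,8.4,-8.9,0,0,-31.2,-0.6],[-4.3,8.4,-9.2,0,0,-31.2,-0.6],[-4.3,8.4,-9.6,0,0,-31.2,-0.6],[-4.3,8.4,-9.8,0,0,-31.2,-0.6],[-4.3,8.4,-9.9,0,0,-31.2,-0.6],[-4.3,8.4,-10,0,0,-31.2,-0.6],[-4.3,8.4,-10,0,0,-31.2,-0.6]]}}

```text
t: 9.68
ee_pos: [602.8, 29.9, 61.1]
orientation: [1.97, 2.447, 0.001]
ft_force: [-0.7, -0.0, -0.3]
width: 17.8
grasp_force: 0.0
```

Request:
{"name": "servo_tool", "arguments": {"increments": [[0,0,-0.1,0,0,0,-0.6],[0,0,-0.2,0,0,0,-0.6],[0,0,-0.3,0,0,0,-0.6],[0,0,-0.4,0,0,0,-0.6],[0,0,-0.4,0,0,0,-0.6]]}}

```text
t: 10.1
ee_pos: [602.4, 30.1, 56.6]
orientation: [-1.97, -2.447, 0.0]
ft_force: [0.3, -0.2, -0.4]
width: 17.7
grasp_force: 0.0
```

```bash
python3 - <<'E'
from h import *
s=ctrl.get_image("scene"); i=cv2.resize(s["image"][165:250,245:375,::-1],None,fx=4.5,fy=4.5,interpolation=cv2.INTER_CUBIC)
cv2.imwrite("pics/sc3.png",cv2.convertScaleAbs(i,alpha=1.6))
o=ctrl.get_obs(); print(o["ee_pos"],o["ft_force"])
for z in (57,75,90,105): print(z,((np.array(proj(s,(602.8,29.9,z)))-[245,165])*4.5).round())
E
```

```text
[602.47870419  30.05309748  56.75426154] [0.66450522 0.45295239 0.85092417]
57 [335. 241.]
75 [336. 224.]
90 [336. 210.]
105 [336. 196.]
```

View pics/sc3.png

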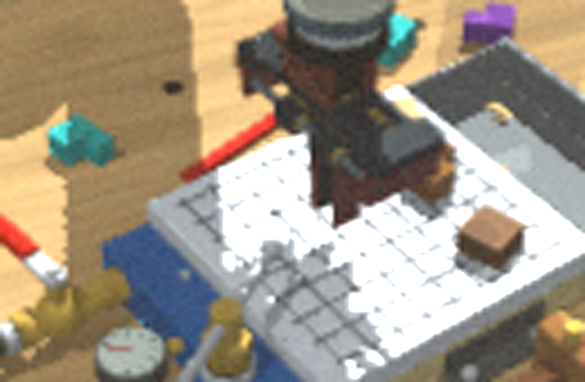

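The image shows the fingertips at about (332,215), where the reported TCP should project to (335,241). There is no contact at a reported z of 57, so the real tips sit about 30 mm above the reported TCP. I continue down slowly.

Request:
{"name": "servo_tool", "arguments": {"increments": [[0,0,-0.4,0,0,0,-0.6],[0,0,-0.8,0,0,0,-0.6],[0,0,-1.1,0,0,0,-0.6],[0,0,-1.4,0,0,0,-0.6],[0,0,-1.6,0,0,0,-0.6],[0,0,-1.8,0,0,0,-0.6],[0,0,-1.9,0,0,0,-0.6],[0,0,-2,0,0,0,-0.6]]}}

```text
t: 10.82
ee_pos: [602.6, 30.1, 36.7]
orientation: [-1.971, -2.447, 0.0]
ft_force: [1.4, 0.2, -0.2]
width: 17.5
grasp_force: 0.0
```

Request:
{"name": "servo_tool", "arguments": {"increments": [[0,0,-0.1,0,0,0,-0.6],[0,0,-0.2,0,0,0,-0.6],[0,0,-0.3,0,0,0,-0.6],[0,0,-0.4,0,0,0,-0.6]]}}

```text
t: 11.15
ee_pos: [602.7, 30.1, 32.9]
orientation: [1.97, 2.447, 0.0]
ft_force: [-0.3, 0.5, -0.5]
width: 17.9
grasp_force: 0.0
```

Request:
{"name": "servo_tool", "arguments": {"increments": [[0,0,-0.1,0,0,0,-0.6],[0,0,-0.2,0,0,0,-0.6],[0,0,-0.2,0,0,0,-0.6]]}}

```text
t: 11.4
ee_pos: [602.4, 30.1, 30.7]
orientation: [-1.97, -2.447, 0.0]
ft_force: [0.3, -1.1, -0.7]
width: 17.6
grasp_force: 0.0
```

Request:
{"name": "servo_tool", "arguments": {"increments": [[0,0,-0.1,0,0,0,-0.6],[0,0,-0.2,0,0,0,-0.6],[0,0,-0.2,0,0,0,-0.6]]}}

```text
t: 11.65
ee_pos: [602.5, 30.1, 28.7]
orientation: [-1.97, -2.447, 0.0]
ft_force: [0.1, 0.5, 0.2]
width: 17.4
grasp_force: 0.0
```

Request:
{"name": "servo_tool", "arguments": {"increments": [[-0.8,-0.2,0.5,0,0,0,-0.6],[-1.3,2.5,0.5,0,0,0,-0.6],[-1.9,5,0.5,0,0,0,-0.6],[-2.1,6,0.5,0,0,0,-0.6],[-2.3,7,0.5,0,0,0,-0.6],[-2.5,8,0.5,0,0,0,-0.6],[-2.8,9,0.5,0,0,0,-0.6],[-3,10,0.5,0,0,0,-0.6],[-3.2,11,0.5,0,0,0,-0.6],[-3.4,12,0.5,0,0,0,-0.6]]}}

```text
t: 12.48
ee_pos: [568.5, 150.8, 33.9]
orientation: [1.971, 2.446, -0.0]
ft_force: [-0.3, -0.0, 0.6]
width: 17.7
grasp_force: 0.1
```

Request:
{"name": "servo_tool", "arguments": {"increments": [[-0.2,1,0,0,0,0,-0.6],[-0.4,2,0,0,0,0,-0.6],[-0.7,3,0,0,0,0,-0.6],[-0.9,4,0,0,0,0,-0.6],[-1.1,5,0,0,0,0,-0.6],[-1.3,6,0,0,0,0,-0.6],[-1.5,7,0,0,0,0,-0.6],[-1.6,7.5,0,0,0,0,-0.6],[-1.6,7.5,0,0,0,0,-0.6],[-1.6,7.5,3.5,0,0,0,-0.6]]}}

```text
t: 13.32
ee_pos: [548.1, 223.7, 63.6]
orientation: [-1.966, -2.443, 0.015]
ft_force: [-0.4, -0.6, -0.1]
width: 17.3
grasp_force: 0.0
```

```bash
cat > off.py <<'E'
from h import *
t=ctrl.get_image("top")
hsv=cv2.cvtColor(t["image"][110:250,215:320],cv2.COLOR_RGB2HSV)
m=((hsv[...,0]<25)&(hsv[...,1]>70)).astype(np.uint8); n,_,s,c=cv2.connectedComponentsWithStats(m)
a=np.radians(12.4);R=np.array([[np.cos(a),-np.sin(a)],[np.sin(a),np.cos(a)]])
for k in range(1,n):
    if 60<s[k,4]<400:
        u,v=c[k]+[215,110]
        for z in (83,20):
            p=ray(t,u,v,z)[:2]; print((u.round(1),v.round(1)),s[k,4],"z",z,p.round(),"plate",(R.T@(p-[595.8,59.7])).round())
o=ctrl.get_obs(); print(o["ee_pos"],o["ft_force"],o["t"])
E
python3 off.py
```

```text
(np.float64(288.3), np.float64(160.7)) 178 z 83 [657. 137.] plate [77. 62.]
(np.float64(288.3), np.float64(160.7)) 178 z 20 [673. 142.] plate [93. 63.]
(np.float64(293.3), np.float64(210.5)) 211 z 83 [508. 121.] plate [-73.  79.]
(np.float64(293.3), np.float64(210.5)) 211 z 20 [516. 125.] plate [-64.  81.]
[553.62955221 225.58409401  72.81099969] [2.12941142 0.50342262 4.07776172] 13.3667
```

Request:
{"name": "servo_tool", "arguments": {"increments": [[2.6,-3.2,0,0,0,0,-0.6],[5.2,-6.4,0,0,0,0,-0.6],[7.8,-9.6,0,0,0,0,-0.6],[10.4,-12.8,0,0,0,0,-0.6],[11.8,-14.9,0,0,0,0,-0.6],[11.8,-14.9,0,0,0,0,-0.6],[11.8,-14.9,-2,0,0,0,-0.6],[11.8,-14.9,-3.2,0,0,0,-0.6],[11.8,-14.9,-3.4,0,0,0,-0.6],[11.8,-14.9,-3.4,0,0,0,-0.6]]}}

```text
t: 14.2
ee_pos: [669.0, 76.5, 33.5]
orientation: [-1.968, -2.446, 0.003]
ft_force: [-0.4, 0.3, 0.5]
width: 17.3
grasp_force: 0.0
```

Request:
{"name": "servo_tool", "arguments": {"increments": [[-0.4,1.8,0,0,0,0,-0.6],[-0.6,2.8,0,0,0,0,-0.6],[-0.8,3.8,0,0,0,0,-0.6],[-1.05,4.8,0,0,0,0,-0.6],[-1.3,5.8,0,0,0,0,-0.6],[-1.5,6.8,0,0,0,0,-0.6],[-1.7,7.8,0,0,0,0,-0.6],[-1.9,8.8,0,0,0,0,-0.6],[-2.2,9.8,0,0,0,0,-0.6],[-2.4,10.8,0,0,0,0,-0.6],[-2.6,11.8,0,0,0,0,-0.6],[-2.8,12.8,0,0,0,0,-0.6],[-3.0,13.8,0,0,0,0,-0.6],[-3.2,14.8,0,0,0,0,-0.6],[-3.5,15.8,0,0,0,0,-0.6],[-3.65,16.6,0,0,0,0,-0.6],[-3.65,16.6,0,0,0,0,-0.6],[-3.65,16.6,3.4,0,0,0,-0.6],[-3.65,16.6,3.4,0,0,0,-0.6]]}}

```text
t: 15.78
ee_pos: [636.8, 243.1, 73.2]
orientation: [1.968, 2.445, 0.008]
ft_force: [2.5, 0.5, 0.5]
width: 17.6
grasp_force: 0.0
```

Request:
{"name": "servo_tool", "arguments": {"increments": [[-2,-3.2,0,0,0,0,-0.6],[-4,-6.4,0,0,0,0,-0.6],[-6,-9.6,0,0,0,0,-0.6],[-8,-12.8,0,0,0,0,-0.6],[-10,-16,0,0,0,0,-0.6],[-11.4,-18.4,0,0,0,0,-0.6],[-11.4,-18.4,0,0,0,0,-0.6],[-11.4,-18.4,-2,0,0,0,-0.6],[-11.4,-18.4,-3.2,0,0,0,-0.6],[-11.4,-18.4,-3.4,0,0,0,-0.6],[-11.4,-18.4,-3.4,0,0,0,-0.6]]}}

```text
t: 16.7
ee_pos: [519.7, 58.4, 34.0]
orientation: [-1.969, -2.446, 0.002]
ft_force: [-0.5, -0.5, -0.4]
width: 17.7
grasp_force: 0.0
```

Request:
{"name": "servo_tool", "arguments": {"increments": [[-0.4,1.8,0,0,0,0,-0.6],[-0.6,2.8,0,0,0,0,-0.6],[-0.8,3.8,0,0,0,0,-0.6],[-1.05,4.8,0,0,0,0,-0.6],[-1.3,5.8,0,0,0,0,-0.6],[-1.5,6.8,0,0,0,0,-0.6],[-1.7,7.8,0,0,0,0,-0.6],[-1.9,8.8,0,0,0,0,-0.6],[-2.2,9.8,0,0,0,0,-0.6],[-2.4,10.8,0,0,0,0,-0.6],[-2.6,11.8,0,0,0,0,-0.6],[-2.8,12.8,0,0,0,0,-0.6],[-3.0,13.8,0,0,0,0,-0.6],[-3.2,14.8,0,0,0,0,-0.6],[-3.3,15.2,0,0,0,0,-0.6],[-3.3,15.2,0,0,0,0,-0.6],[-3.3,15.2,3.4,0,0,0,-0.6],[-3.3,15.2,3.4,0,0,0,-0.6]]}}

```text
t: 18.2
ee_pos: [489.2, 210.9, 72.1]
orientation: [1.969, 2.445, 0.006]
ft_force: [1.2, 0.3, 0.1]
width: 17.7
grasp_force: 0.0
```

Request:
{"name": "servo_tool", "arguments": {"increments": [[1.6,-2.6,2,0,0,7,-0.09],[3.6,-6,4.2,0,0,14,-0.09],[5.6,-9.3,4.2,0,0,21,-0.09],[7.6,-12.7,4.2,0,0,28,-0.09],[9.6,-16,4.2,0,0,31.2,-0.09],[11.6,-19.3,4.2,0,0,31.2,-0.09],[13.6,-22.7,4.2,0,0,31.2,-0.09],[15.8,-26.3,4.2,0,0,31.2,-0.09],[15.8,-26.3,4.2,0,0,31.2,-0.09],[15.8,-26.3,4.2,0,0,31.2,-0.09]]}}

```text
t: 19.03
ee_pos: [645.6, -55.4, 110.5]
orientation: [1.245, 2.884, 0.0]
ft_force: [0.1, 0.8, 0.4]
width: 40.0
grasp_force: 0.0
```

```bash
python3 off.py; python3 - <<'E'
from h import *
t=ctrl.get_image("top")
i=cv2.resize(t["image"][110:250,215:330,::-1],None,fx=3,fy=3,interpolation=cv2.INTER_CUBIC)
w=ctrl.get_image("wrist"); j=cv2.resize(w["image"][:,:,::-1],None,fx=.7,fy=.7)
j=j[:280]; i=i[:, :345]; 
H=max(i.shape[0],j.shape[0]); pad=lambda a:cv2.copyMakeBorder(a,0,H-a.shape[0],0,0,0)
cv2.imwrite("pics/c4.png",cv2.convertScaleAbs(np.hstack([pad(i),pad(j)]),alpha=1.5))
E
```

```text
(np.float64(258.6), np.float64(169.7)) 134 z 83 [630. 225.] plate [ 69. 154.]
(np.float64(258.6), np.float64(169.7)) 134 z 20 [644. 234.] plate [ 85. 160.]
(np.float64(245.2), np.float64(194.1)) 173 z 83 [557. 263.] plate [  6. 207.]
(np.float64(245.2), np.float64(194.1)) 173 z 20 [567. 274.] plate [ 18. 215.]
(np.float64(250.5), np.float64(214.6)) 216 z 83 [496. 246.] plate [-57. 204.]
(np.float64(250.5), np.float64(214.6)) 216 z 20 [504. 256.] plate [-48. 211.]
[644.59128603 -53.77486536 110.28783797] [ 0.31415723  0.32388588 -0.31294176] 19.0833
```

View pics/c4.png

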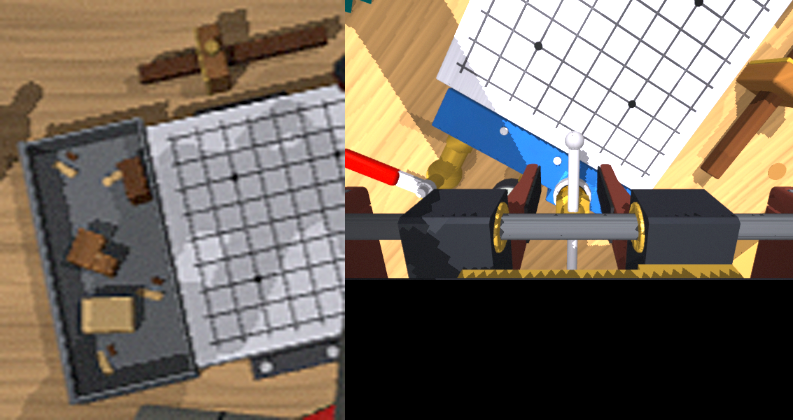

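The left half shows all three offcuts in the bin: C at (133,180), B at (92,250), A at (108,314). The plate is clear. The right half shows the bar at x≈573 between the fingers. I go down astride it.

Request:
{"name": "servo_tool", "arguments": {"increments": [[0,0,-1.5,0,0,0,-0.09],[0,0,-3,0,0,0,-0.09],[0,0,-4,0,0,0,-0.09],[0,0,-4.7,0,0,0,-0.09],[0,0,-5.2,0,0,0,-0.09],[0,0,-5.4,0,0,0,-0.09],[0,0,-5.4,0,0,0,-0.09]]}}

```text
t: 19.77
ee_pos: [644.9, -52.6, 56.6]
orientation: [-1.239, -2.886, 0.0]
ft_force: [0.3, -0.6, 1.0]
width: 39.7
grasp_force: 0.0
```

```bash
cat > arc.py <<'E'
import numpy as np, sys
A=np.array([683.5,-92.5])
def P(d):
    if d is None: return A+55*np.array([np.cos(np.radians(133.5)),np.sin(np.radians(133.5))])
    t=np.radians(133.5-d); return A+55*np.array([np.cos(t),np.sin(t)])+15*np.array([np.sin(t),-np.cos(t)])
def block(s,ds):
    return [list(((P(d)-P(s))/10).round(2))+[0,0,0,round(-(d-(s or 0)),1),-0.09] for d in ds]
if __name__=="__main__":
    print(block(None,[0,3,6,9,12,15,15]))
    for s in range(15,105,15): print(s,block(s,[s+3,s+6,s+9,s+12,s+15,s+15]))
E
python3 arc.py
```

```text
[[np.float64(1.09), np.float64(1.03), 0, 0, 0, 0, -0.09], [np.float64(1.35), np.float64(1.17), 0, 0, 0, -3, -0.09], [np.float64(1.63), np.float64(1.29), 0, 0, 0, -6, -0.09], [np.float64(1.91), np.float64(1.39), 0, 0, 0, -9, -0.09], [np.float64(2.19), np.float64(1.48), 0, 0, 0, -12, -0.09], [np.float64(2.48), np.float64(1.56), 0, 0, 0, -15, -0.09], [np.float64(2.48), np.float64(1.56), 0, 0, 0, -15, -0.09]]
15 [[np.float64(0.29), np.float64(0.06), 0, 0, 0, -3, -0.09], [np.float64(0.59), np.float64(0.11), 0, 0, 0, -6, -0.09], [np.float64(0.88), np.float64(0.14), 0, 0, 0, -9, -0.09], [np.float64(1.18), np.float64(0.15), 0, 0, 0, -12, -0.09], [np.float64(1.48), np.float64(0.15), 0, 0, 0, -15, -0.09], [np.float64(1.48), np.float64(0.15), 0, 0, 0, -15, -0.09]]
30 [[np.float64(0.3), np.float64(-0.02), 0, 0, 0, -3, -0.09], [np.float64(0.59), np.float64(-0.05), 0, 0, 0, -6, -0.09], [np.float64(0.89), np.float64(-0.1), 0, 0, 0, -9, -0.09], [np.float64(1.18), np.float64(-0.16), 0, 0, 0, -12, -0.09], [np.float64(1.47), np.float64(-0.24), 0, 0, 0, -15, -0.09], [np.float64(1.47), np.float64(-0.24),
[... 761 characters left out ...]
2), np.float64(-0.22), 0, 0, 0, -3, -0.09], [np.float64(0.39), np.float64(-0.46), 0, 0, 0, -6, -0.09], [np.float64(0.56), np.float64(-0.7), 0, 0, 0, -9, -0.09], [np.float64(0.72), np.float64(-0.95), 0, 0, 0, -12, -0.09], [np.float64(0.87), np.float64(-1.21), 0, 0, 0, -15, -0.09], [np.float64(0.87), np.float64(-1.21), 0, 0, 0, -15, -0.09]]
90 [[np.float64(0.13), np.float64(-0.27), 0, 0, 0, -3, -0.09], [np.float64(0.25), np.float64(-0.54), 0, 0, 0, -6, -0.09], [np.float64(0.36), np.float64(-0.82), 0, 0, 0, -9, -0.09], [np.float64(0.45), np.float64(-1.1), 0, 0, 0, -12, -0.09], [np.float64(0.53), np.float64(-1.39), 0, 0, 0, -15, -0.09], [np.float64(0.53), np.float64(-1.39), 0, 0, 0, -15, -0.09]]
```

Request:
{"name": "servo_tool", "arguments": {"increments": [[0.5,0.5,0,0,0,0,-0.09],[1.1,1.0,0,0,0,0,-0.09],[1.35,1.17,0,0,0,-3,-0.09],[1.63,1.29,0,0,0,-6,-0.09],[1.91,1.39,0,0,0,-9,-0.09],[2.19,1.48,0,0,0,-12,-0.09],[2.48,1.56,0,0,0,-15,-0.09]]}}

```text
t: 20.35
ee_pos: [670.6, -36.9, 57.5]
orientation: [1.609, 2.698, 0.0]
ft_force: [-1.5, -0.6, 1.1]
width: 40.1
grasp_force: 0.8
```

Request:
{"name": "servo_tool", "arguments": {"increments": [[0,0,0,0,0,0,-0.09]]}}

```text
t: 20.43
ee_pos: [671.1, -36.8, 57.5]
orientation: [1.608, 2.698, 0.001]
ft_force: [-1.4, -0.1, 0.9]
width: 39.9
grasp_force: 0.4
```

Request:
{"name": "servo_tool", "arguments": {"increments": [[0.29,0.06,0,0,0,-3,-0.09],[0.59,0.11,0,0,0,-6,-0.09],[0.88,0.14,0,0,0,-9,-0.09],[1.18,0.15,0,0,0,-12,-0.09],[1.48,0.15,0,0,0,-15,-0.09],[1.48,0.15,0,0,0,-15,-0.09]]}}

```text
t: 20.93
ee_pos: [685.3, -35.4, 57.2]
orientation: [1.945, 2.467, 0.001]
ft_force: [-0.3, 0.2, 0.8]
width: 40.2
grasp_force: 0.6
```

Request:
{"name": "servo_tool", "arguments": {"increments": [[0.3,-0.02,0,0,0,-3,-0.09],[0.59,-0.05,0,0,0,-6,-0.09],[0.89,-0.1,0,0,0,-9,-0.09],[1.18,-0.16,0,0,0,-12,-0.09],[1.47,-0.24,0,0,0,-15,-0.09]]}}

```text
t: 21.35
ee_pos: [698.6, -37.6, 56.9]
orientation: [-2.248, -2.192, 0.001]
ft_force: [-3.6, 2.0, 2.1]
width: 39.9
grasp_force: 1.9
```

Request:
{"name": "servo_tool", "arguments": {"increments": [[0.19,-0.06,0,0,0,-2,-0.09],[0.37,-0.13,0,0,0,-4,-0.09],[0.56,-0.2,0,0,0,-6,-0.09],[0.7,-0.26,0,0,0,-7.5,-0.09],[0.83,-0.32,0,0,0,-9,-0.09]]}}

```text
t: 21.77
ee_pos: [706.3, -40.4, 56.8]
orientation: [-2.411, -2.009, 0.003]
ft_force: [-4.9, 2.9, 2.8]
width: 40.1
grasp_force: 2.8
```

Request:
{"name": "servo_tool", "arguments": {"increments": [[0.27,-0.14,0,0,0,-3,-0.09],[0.53,-0.29,0,0,0,-6,-0.09],[0.78,-0.45,0,0,0,-9,-0.09],[1.02,-0.63,0,0,0,-12,-0.09]]}}

```text
t: 22.1
ee_pos: [715.9, -46.0, 56.7]
orientation: [-2.608, -1.744, 0.004]
ft_force: [-7.4, 6.5, 3.0]
width: 40.4
grasp_force: 4.2
```

Request:
{"name": "servo_tool", "arguments": {"increments": [[0.12,-0.1,0,0,0,-1.5,-0.09],[0.23,-0.19,0,0,0,-3,-0.09],[0.34,-0.29,0,0,0,-4.5,-0.09],[0.45,-0.39,0,0,0,-6,-0.09],[0.56,-0.49,0,0,0,-7.5,-0.09],[0.66,-0.6,0,0,0,-9,-0.09]]}}

```text
t: 22.6
ee_pos: [722.3, -51.1, 56.8]
orientation: [-2.735, -1.535, 0.004]
ft_force: [-7.4, 9.1, 5.1]
width: 40.3
grasp_force: 5.1
```

Request:
{"name": "servo_tool", "arguments": {"increments": [[0.1,-0.11,0,0,0,-1.5,-0.09],[0.2,-0.22,0,0,0,-3,-0.09],[0.3,-0.34,0,0,0,-4.5,-0.09],[0.39,-0.46,0,0,0,-6,-0.09],[0.48,-0.58,0,0,0,-7.5,-0.09],[0.56,-0.7,0,0,0,-9,-0.09],[0.67,-0.87,0,0,0,-11,-0.09]]}}

```text
t: 23.18
ee_pos: [729.1, -58.7, 57.0]
orientation: [-2.869, -1.266, 0.004]
ft_force: [-8.0, 11.6, 5.6]
width: 40.3
grasp_force: 6.4
```

Force across the bar is 13.7 N at 55 mm, about 0.76 N m. By angle the plug is about 0.69 rad past the bite, so it is snug. I back off, lift and hover over the lever.

Request:
{"name": "servo_tool", "arguments": {"increments": [[-0.5,0.5,0,0,0,0,-0.09],[-1.1,1,0,0,0,0,-0.09],[-1.1,1,0,0,0,0,-0.09],[-1.1,1,3,0,0,0,-0.09],[-1.1,1,6,0,0,0,-0.09],[-1.1,1,7,0,0,0,0.13],[-4,-1,7,0,0,-7,0.13],[-7.5,-4,7,0,0,-14,0.13],[-11,-6.5,7,0,0,-21,0.13],[-14.5,-9,7,0,0,-26.5,0.13],[-18,-11.5,7,0,0,-26.5,0.13],[-21,-13.7,7,0,0,-26.5,0.13],[-22.7,-14.9,7,0,0,-26.5,0.13],[-22.7,-14.9,7,0,0,-26.5,0.13],[-22.7,-14.9,7,0,0,-26.5,0.13]]}}

```text
t: 24.43
ee_pos: [503.7, -212.5, 127.1]
orientation: [3.089, 0.57, 0.001]
ft_force: [-0.1, 0.2, 0.3]
width: 49.4
grasp_force: 0.0
```

```bash
python3 - <<'E'
from h import *
from scipy.spatial.transform import Rotation as Ro
o=ctrl.get_obs(); w=ctrl.get_image("wrist")
T=np.eye(4);T[:3,:3]=Ro.from_rotvec(o["orientation"]).as_matrix();T[:3,3]=o["ee_pos"]
print(o["ee_pos"],o["width"],"tool y heading",np.degrees(np.arctan2(T[1,1],T[0,1])))
T=T@np.array(w["tool_from_camera"])
hsv=cv2.cvtColor(w["image"],cv2.COLOR_RGB2HSV)
m=(((hsv[...,0]<5)|(hsv[...,0]>175))&(hsv[...,1]>190)&(hsv[...,2]>90)).astype(np.uint8)
n,L,s,c=cv2.connectedComponentsWithStats(m)
for k in range(1,n):
    if s[k,4]>300:
        cnt=max(cv2.findContours((L==k).astype(np.uint8),0,2)[0],key=len); b=cv2.boxPoints(cv2.minAreaRect(cnt))
        print(c[k].round(),s[k],[ray(w,u,v,77,T)[:2].round() for u,v in b])
j=cv2.resize(w["image"][:,:,::-1],None,fx=.9,fy=.9); cv2.imwrite("pics/c5.png",cv2.convertScaleAbs(j,alpha=1.3))
print("pred piv, lever r65",proj(w,(566,-188,71),T),proj(w,(505,-211,71),T))
E
```

```text
[ 503.73862257 -212.54334467  127.12926983] 49.36545034527623 tool y heading -69.09815623584129
[314. 196.] [ 303  156   24   82 1772] [array([ 479., -206.]), array([ 536., -187.]), array([ 541., -202.]), array([ 484., -222.])]
[ 55. 197.] [   0  188  113   19 1616] [array([434.,   8.]), array([465., -66.]), array([455., -69.]), array([423.,   6.])]
pred piv, lever r65 (np.float64(320.50113721090855), np.float64(114.7008224182014)) (np.float64(320.0421326718944), np.float64(205.1065253948117))
```

View pics/c5.png

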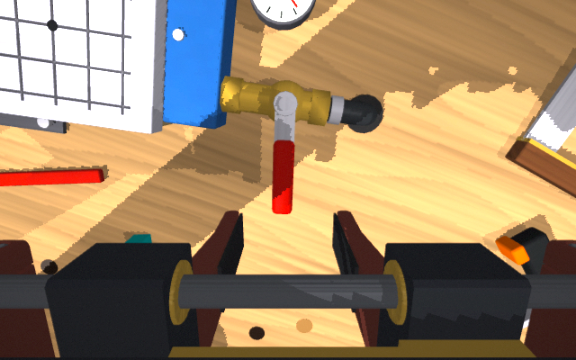

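The lever lies from pivot (285,103) to end (283,212), between the fingers' lines. The measured lever passes 65 mm from the pivot at about (505,-207) with heading 199°. I go down astride it and swing it.

Request:
{"name": "servo_tool", "arguments": {"increments": [[0,0.3,-3,0,0,0,0.13],[0,0.4,-6,0,0,0,0.13],[0,0.4,-8,0,0,0,0.13],[0,0.4,-9,0,0,0,0.13],[0,0.4,-9.7,0,0,0,0.13],[0,0.4,-9.7,0,0,0,0.13]]}}

```text
t: 24.98
ee_pos: [504.5, -206.8, 28.8]
orientation: [-3.088, -0.574, 0.002]
ft_force: [-0.9, 0.7, 0.2]
width: 49.7
grasp_force: 0.0
```

```bash
python3 - <<'E'
import numpy as np
V=np.array([566.5,-186.]); 
def P(p): p=np.radians(p); return V+65*np.array([np.cos(p),np.sin(p)])+16.5*np.array([-np.sin(p),np.cos(p)])
c=np.array([504.6,-207.0])
for s,e in((201,249),(249,279),(279,285)):
    print([[float(x) for x in ((P(q)-c)/10).round(2)]+[0,0,0,q-s,.13] for q in range(s,e+1,6 if s<279 else 2)]); c=P(e)
E
```

```text
[[0.71, -1.77, 0, 0, 0, 0, 0.13], [1.15, -2.32, 0, 0, 0, 6, 0.13], [1.64, -2.82, 0, 0, 0, 12, 0.13], [2.18, -3.27, 0, 0, 0, 18, 0.13], [2.76, -3.66, 0, 0, 0, 24, 0.13], [3.38, -3.99, 0, 0, 0, 30, 0.13], [4.03, -4.25, 0, 0, 0, 36, 0.13], [4.71, -4.44, 0, 0, 0, 42, 0.13], [5.4, -4.56, 0, 0, 0, 48, 0.13]]
[[0.0, 0.0, 0, 0, 0, 0, 0.13], [0.7, -0.05, 0, 0, 0, 6, 0.13], [1.4, -0.02, 0, 0, 0, 12, 0.13], [2.1, 0.08, 0, 0, 0, 18, 0.13], [2.78, 0.25, 0, 0, 0, 24, 0.13], [3.44, 0.5, 0, 0, 0, 30, 0.13]]
[[0.0, 0.0, 0, 0, 0, 0, 0.13], [0.21, 0.1, 0, 0, 0, 2, 0.13], [0.42, 0.2, 0, 0, 0, 4, 0.13], [0.63, 0.31, 0, 0, 0, 6, 0.13]]
```

Request:
{"name": "servo_tool", "arguments": {"increments": [[0.3,-0.9,0,0,0,0,0.13],[0.71,-1.77,0,0,0,0,0.13],[1.15,-2.32,0,0,0,6,0.13],[1.64,-2.82,0,0,0,12,0.13],[2.18,-3.27,0,0,0,18,0.13],[2.76,-3.66,0,0,0,24,0.13],[3.38,-3.99,0,0,0,30,0.13],[4.03,-4.25,0,0,0,36,0.13],[4.71,-4.44,0,0,0,42,0.13],[5.4,-4.56,0,0,0,48,0.13]]}}

```text
t: 25.82
ee_pos: [558.8, -253.9, 31.0]
orientation: [2.585, 1.785, 0.001]
ft_force: [-1.7, 3.9, 0.1]
width: 49.6
grasp_force: 1.4
```

Request:
{"name": "servo_tool", "arguments": {"increments": [[0.7,-0.05,0,0,0,6,0.13],[1.4,-0.02,0,0,0,12,0.13],[2.1,0.08,0,0,0,18,0.13],[2.78,0.25,0,0,0,24,0.13],[3.44,0.5,0,0,0,30,0.13]]}}

```text
t: 26.23
ee_pos: [592.9, -248.9, 30.9]
orientation: [-2.035, -2.393, 0.0]
ft_force: [-3.1, 1.9, 0.5]
width: 49.6
grasp_force: 1.4
```

Request:
{"name": "servo_tool", "arguments": {"increments": [[0.21,0.1,0,0,0,2,0.13],[0.42,0.2,0,0,0,4,0.13],[0.52,0.25,0,0,0,5,0.13],[0.52,0.25,0,0,0,5,0.13]]}}

```text
t: 26.57
ee_pos: [595.5, -246.6, 30.7]
orientation: [-1.93, -2.474, 0.004]
ft_force: [-9.8, -0.2, 3.5]
width: 49.6
grasp_force: 5.0
```

The force has risen to 10 N, so the lever is against its stop. I back off, lift clear and check.

Request:
{"name": "servo_tool", "arguments": {"increments": [[-0.8,-0.2,0,0,0,0,0.13],[-1.6,-0.4,0,0,0,0,0.13],[-1.6,-0.4,0,0,0,0,0.13],[-1.6,-0.4,4,0,0,0,0.13],[-1.6,-0.4,8,0,0,0,0.13],[-1.6,-0.4,12,0,0,0,0.13],[-4,-4,14,0,0,0,0.13],[-7,-7,16,0,0,0,0.13],[-10,-10,18,0,0,0,0.13],[-13,-13,18,0,0,0,0.13],[-16,-16,18,0,0,0,0.13],[-18,-18,18,0,0,0,0.13],[-18,-18,18,0,0,0,0.13],[-18,-18,18,0,0,0,0.13]]}}

```text
t: 27.73
ee_pos: [416.4, -427.6, 210.7]
orientation: [1.938, 2.47, -0.0]
ft_force: [0.8, 0.3, 0.1]
width: 49.5
grasp_force: 0.0
```

```bash
python3 off.py; python3 look.py fin.png
```

```text
(np.float64(258.6), np.float64(169.7)) 137 z 83 [630. 225.] plate [ 69. 154.]
(np.float64(258.6), np.float64(169.7)) 137 z 20 [644. 234.] plate [ 85. 160.]
(np.float64(245.3), np.float64(194.3)) 172 z 83 [556. 263.] plate [  5. 207.]
(np.float64(245.3), np.float64(194.3)) 172 z 20 [567. 273.] plate [ 18. 215.]
(np.float64(250.5), np.float64(214.6)) 216 z 83 [496. 246.] plate [-57. 204.]
(np.float64(250.5), np.float64(214.6)) 216 z 20 [504. 256.] plate [-48. 211.]
[ 417.55486681 -426.30251016  210.39198372] [-0.01983586 -0.37320544  0.33010458] 27.7833
```

View pics/fin.png

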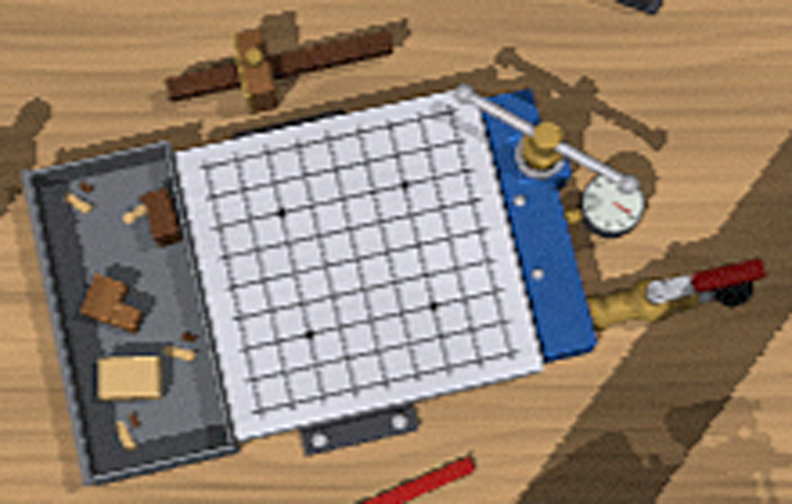

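The final picture shows all three offcuts in the bin: C at (163,217), B at (112,300), A at (128,377). The plate is clear, the bar has turned about 73° (balls at (464,93) and (627,185)), and the lever lies in line with the hose from (657,292) to (765,268). The marking gauge and the visible end of the pencil haven't moved. Handing in.

```bash
python3 -c "
from workcell import ctrl
print(ctrl.close_job())"
```

```text
the job is handed in; nothing more can be done
None
```

I handed the job in at about 28 s of the 72 s: the three offcuts are in the bin, the plug is snug at roughly 0.76 N m (estimated from the finger force), and the valve lever is open against its stop; the hand-in gave no verdict.

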